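Carry a row of sockets to the tray in reverse order

ROBOT

A 6-joint arm with a two-finger parallel gripper is mounted at the origin on the work surface. World frame = base frame: x ahead of the robot, y to its left, z up, the work surface at z = 0. Lengths are in m, angles in rad, forces in N, time in s.
With the tool pointing down it reaches from about 0.425 to 0.95 m from the base axis. Payload 3.5 kg.
Tool frame: the origin (TCP) lies on the centre line of the jaws, within the pads' length; the fingertips stand 14 mm ahead of it and the grasp point (between the pads) lies 5 mm behind it (ctrl.finger_overhang is the distance from the TCP to the fingertips, in m); z points along the fingers, y is the line along which they close (so a half turn about z gives the same grasp; the last joint's range is limited). The gripper opens to 85 mm and grips with 20 to 120 N. Pads are 22 mm wide; open, the fingers measure 114 mm over their backs; the gripper's body (76 mm by 85 mm) begins 54 mm behind the grasp point. The pads swing forward as they close: fully open they stand 13 mm farther back than shut.
Start: joints at [-1.303, 0.286, 1.577, -0, 1.279, -0.15], TCP at [0.274, -0.617, 0.245] pointing down, gripper open.
Joint ranges: [-2.77, 2.77], [-0.9, 2.22], [0.21, 2.48], [-1.53, 4.67], [0.24, 2.81], [-2.84, 2.84]. Speed limits (rad/s): [2.79, 2.79, 3.14, 3.14, 3.14, 3.14].

INTERFACE

Orientations are given as a unit quaternion [x, y, z, w].
In Python, from plant import ctrl gives the robot as it stands.
- The arm moves only by the tool send_rows, never from a script. Its argument "moves" is text: rows parted by semicolons, each of 7 numbers parted by spaces: the turn, a rotation vector about the tool's x, y, z in units of 360 degrees (1.0 is 360 degrees), then the shift along the tool's x, y, z in units of 20 cm (1.0 is 20 cm), then the gripper's target within -1 to 1 (fully open at 1, half-way at 0, shut at -1). A call has 1 to 12 rows; each row is the pose to reach, as a shift and turn from the pose commanded when the call began, along the tool's axes at that moment, turning the shorter way round; what a row does not reach only later rows make up. A row lasts 1/8 s, in which the tool goes at most 62.5 mm and 10.7 degrees, less where a joint would pass 70% of its speed; a pose out of reach is approached as far as the arm can. A call with a number of a shift or a turn outside -1 to 1 is refused whole. A call with a gripper value outside its range is refused whole. The fingers move at their own pace and stop on an object; "newtons" is the grip in N (left out, the last holds). Time passes only in rows, so rows that repeat a pose let the fingers close. It gives the time, the measured TCP pose, the force, the opening and the grip force at its end, in the units of the state.
- ctrl.get_state(): the state, without advancing time (a new reading comes with each control period).
- ctrl.read_camera(name): name is "side" or "top"; returns a dict with "image" (420x560x3 uint8, red, green, blue), "fovy" (degrees; the focal length in pixels is half the picture's height over the tangent of half this angle, whatever the lens; pixels are square), "cx", "cy" (the principal point, pixels), "extrinsics" (4x4, takes a point from camera to world coordinates). Camera axes: x right, y up, looking along -z (the intrinsics and any distortion apply to the point x, -y, -z); pixel columns grow to the right and rows downward; lengths in m; the calibration is good to about 2 mm. A picture is of the moment at which its call begins. There is no depth.
- ctrl.sign_off(): hands the job in; it is judged then, once.
The state is a dict: "time": time; "qpos": joint angles; "dq": joint speeds; "joint_efforts": joint torques, N m; "eef_pos": TCP position; "tcp_rot": TCP orientation; "contact_force": force on the tool from outside, world axes, zero at the start; "wrist_torque": the same for the moment, N m; "opening": opening from 0.0 (shut) to 1.0 (fully open); "finger_force": force on a finger pad.
Only numpy, scipy, OpenCV 4.12 (cv2) and the standard library are available. Lean on these libraries where they do the work, as an engineer would, in place of code of your own. Each camera call takes 0.05 s, during which the arm holds its last target. There are 200 camera calls.

TASK

The four wrench sockets stand on the grey rack in the order they were used to take the bike apart. Move them to the black tray with grey dividers, one in each compartment, in the reverse order for putting it together again: the socket at the left end of the rack goes to the right-end compartment, and so on along the row (left and right as the robot faces them). Leave each one standing upright on its compartment's floor, and do not drop or knock over any of them.

Things in the scene. Friction and masses are not known exactly. Their poses are not given: they have to be found in the camera images.
- job_rack: Source rack: grey flat bar 66 x 272 x 6 mm fixed to the bench, left or right of the tray, with the four sockets in a row on round pads. Origin: centre of its underside, on the bench (z = 0). y runs along the row (to the robot's left, within 20 degrees), x across, z up. Places at y = -97.5, -32.5, 32.5, 97.5 mm, x = 0; which socket stands where varies.
- tray: Target tray: black floor, grey lips, 100 x 265 mm, fixed; four equal open compartments in a row. Origin: centre of its underside, on the bench (z = 0). y along the row (to the robot's left, within 20 degrees), x across, z up. Compartment centres y = -97.5, -32.5, 32.5, 97.5 mm, x = 0; each 90 (x) by 60 (y) mm inside. Floor 4 mm above the bench; walls and dividers 5 mm thick, tops 10 mm above the bench.
- small_mid (a point): Socket, the smallest: thin and short: a round bright steel wrench socket standing upright, diameter 24 mm, height 56 mm, about 110 g, with a dark hexagon on its top face. This point is on its axis, half-way up (28 mm above its foot); its z axis points up along the socket. At the start its foot is 12 mm above the bench, loose on its pad with nothing holding it.
- slim_mid (a point): Socket, thin and tall, the tallest of the four: a round bright steel wrench socket standing upright, diameter 30 mm, height 72 mm, about 240 g, with a dark hexagon on its top face. This point is on its axis, half-way up (36 mm above its foot); its z axis points up along the socket. At the start its foot is 12 mm above the bench, loose on its pad with nothing holding it.
- squat_mid (a point): Socket, medium thick and short: a round bright steel wrench socket standing upright, diameter 36 mm, height 56 mm, about 240 g, with a dark hexagon on its top face. This point is on its axis, half-way up (28 mm above its foot); its z axis points up along the socket. At the start its foot is 12 mm above the bench, loose on its pad with nothing holding it.
- big_mid (a point): Socket, the thickest, and tall: a round bright steel wrench socket standing upright, diameter 42 mm, height 70 mm, about 420 g, with a dark hexagon on its top face. This point is on its axis, half-way up (35 mm above its foot); its z axis points up along the socket. At the start its foot is 12 mm above the bench, loose on its pad with nothing holding it.
- small_pad: The round aluminium pad, diameter 36 mm and 6 mm thick, fixed on the source rack, on which the small socket stands at the start (it shows where that socket started). Origin at the centre of its underside, 6 mm above the bench.
- slim_pad: The round aluminium pad, diameter 42 mm and 6 mm thick, fixed on the source rack, on which the slim socket stands at the start (it shows where that socket started). Origin at the centre of its underside, 6 mm above the bench.
- squat_pad: The round aluminium pad, diameter 48 mm and 6 mm thick, fixed on the source rack, on which the squat socket stands at the start (it shows where that socket started). Origin at the centre of its underside, 6 mm above the bench.
- big_pad: The round aluminium pad, diameter 54 mm and 6 mm thick, fixed on the source rack, on which the big socket stands at the start (it shows where that socket started). Origin at the centre of its underside, 6 mm above the bench.
Mind the look-alikes: they are no part of the job. What is shaped like the part that bears big_mid but green is not meant.

How it is judged:
By the outcome, as a careful person would: the job done as asked, in the order asked, and still so for the second after the job is handed in, with the robot touching nothing.
It also fails if it takes over 112 s, if anything falls off the work surface, if the arm or the gripper's body presses on something with over 40 N, if the wrist force passes 120 N, or if a joint passes its speed limit or range.

## Working session

There is one attempt and no reset: what is moved stays moved. The work goes in short steps, Python scripts to look and compute and a tool call to move; the robot and the scene stay as the last step left them, time stands still between calls to the robot, and variables do not carry over. Pictures are saved under pics/ and viewed, at most 14 in all, crops included, and the job is handed in when it is done.

Besides the shell and the picture viewer there is one more tool, called after "Emit:" as name(argument=value, ...) on one line, values as JSON. send_rows: Moves the arm, as the interface text tells. Its arguments: {"type":"object","properties":{"moves":{"type":"string"},"newtons":{"type":"number"}},"required":["moves"]}

```bash
mkdir -p pics; ls; python3 - <<'E'
from plant import ctrl
import cv2,numpy as np
s=ctrl.get_state()
for k in("time","qpos","eef_pos","tcp_rot","opening","contact_force"):print(k,np.round(s[k],4))
for n in("top","side"):
    c=ctrl.read_camera(n); cv2.imwrite(f"pics/{n}0.png",c["image"][:,:,::-1])
    print(n,{k:(np.round(v,4).tolist() if k!="image" else v.shape) for k,v in c.items()})
print(ctrl.finger_overhang)
E
```

```text
pics
time 0.0
qpos [-1.303   0.2871  1.5782  0.      1.2786 -0.15  ]
eef_pos [ 0.2737 -0.6163  0.244 ]
tcp_rot [ 9.783e-01  2.074e-01 -1.000e-04 -1.200e-03]
opening 1.0008
contact_force [ 0.0334  0.1514 -0.4602]
top {'image': (420, 560, 3), 'fovy': 54.305, 'cx': 282.8675, 'cy': 210.6106, 'extrinsics': [[-0.0119, 0.9883, -0.1523, 0.3786], [-0.9997, -0.0154, -0.0212, -0.005], [-0.0233, 0.152, 0.9881, 0.9371], [0.0, 0.0, 0.0, 1.0]]}
side {'image': (420, 560, 3), 'fovy': 53.9304, 'cx': 276.8182, 'cy': 207.1578, 'extrinsics': [[-0.9912, 0.096, -0.0909, 0.4291], [-0.1318, -0.665, 0.7351, 0.5573], [0.0101, 0.7406, 0.6718, 0.5724], [0.0, 0.0, 0.0, 1.0]]}
0.014
```

View pics/top0.png

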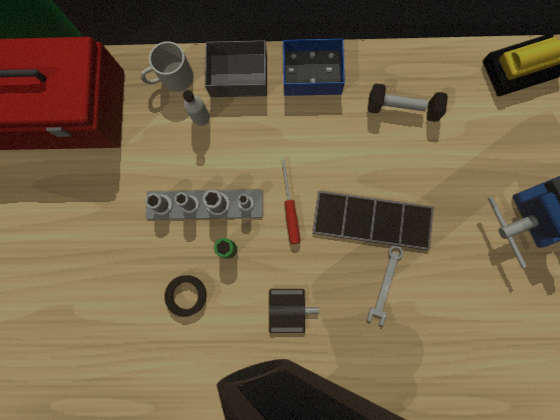

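View pics/side0.png

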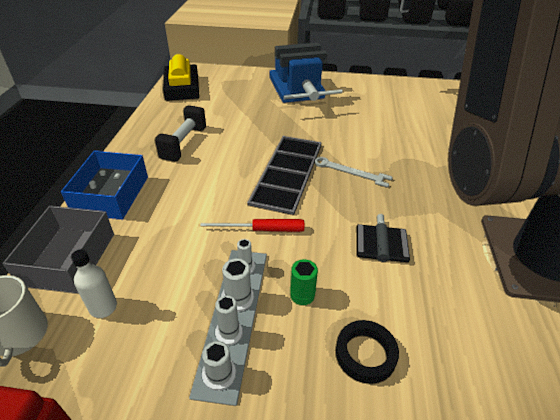

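The top view shows the grey rack at columns 147–263, rows 190–218. The sockets' tops are near (155,202), (182,199), (213,199) and (244,201). The tray spans columns 315–432, rows 192–250. A green look-alike stands off the rack at (225,247). In the side view the sockets run from near to far at (217,360), (228,315), (236,280) and (244,250), with the green one at (304,282).

Candidates: four steel sockets on the rack (the ones to move), the green can (225,247), which I ignore, and the blue and grey boxes at (313,68) and (236,68), which are not the tray.

```bash
cat > h.py <<'E'
import numpy as np
def cam(c):
    h=c["image"].shape[0]; f=h/2/np.tan(np.radians(c["fovy"])/2); return f,c["cx"],c["cy"],np.array(c["extrinsics"])
def ray(c,u,v):
    f,cx,cy,E=cam(c); d=E[:3,:3]@np.array([(u-cx)/f,-(v-cy)/f,-1.]); return E[:3,3],d
def onz(c,u,v,z):
    o,d=ray(c,u,v); return o+d*(z-o[2])/d[2]
def proj(c,p):
    f,cx,cy,E=cam(c); q=E[:3,:3].T@(np.array(p)-E[:3,3]); return cx-f*q[0]/q[2], cy+f*q[1]/q[2]
E
python3 - <<'E'
from plant import ctrl
import cv2,numpy as np
c=ctrl.read_camera("top"); im=c["image"][:,:,::-1]
s=ctrl.read_camera("side"); si=s["image"][:,:,::-1]
a=cv2.resize(im[180:260,140:440],None,fx=2.6,fy=2.6,interpolation=cv2.INTER_CUBIC)
a2=cv2.resize(im[182:228,140:270],None,fx=6,fy=6,interpolation=cv2.INTER_CUBIC)
cv2.imwrite("pics/c1.png",cv2.vconcat([cv2.copyMakeBorder(a,0,0,0,780-a.shape[1],cv2.BORDER_CONSTANT) if a.shape[1]<780 else a[:,:780],a2[:,:780]]))
cv2.imwrite("pics/c2.png",cv2.resize(si[230:410,180:330],None,fx=3.3,fy=3.3,interpolation=cv2.INTER_CUBIC))
E
```

```text
(no output)
```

View pics/c1.png

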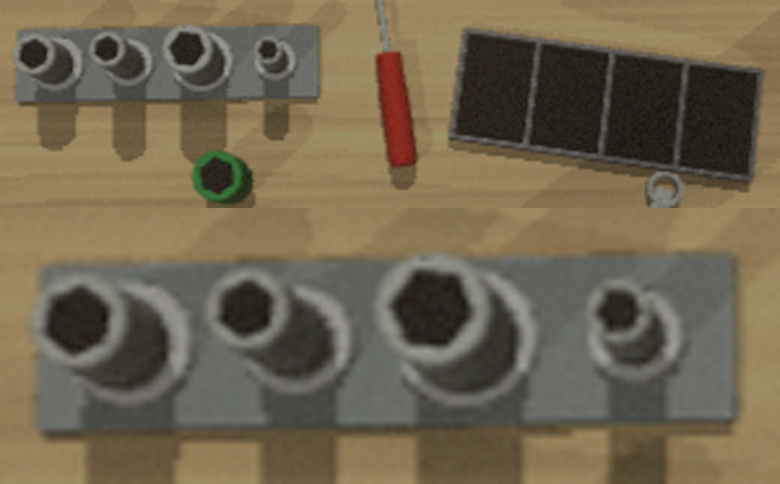

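View pics/c2.png

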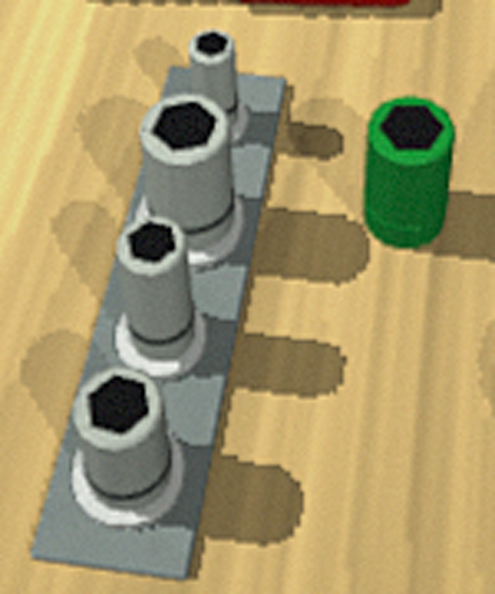

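The crops give the order from the left as squat (152.5,201), slim (181,199), big (212,198.5), small (243,199). The diameters agree with this, and the green can stands off the rack. Next I measure the hexagon centroids in both views and the tray cells.

```bash
cat > meas.py <<'E'
import cv2,numpy as np
from h import *
H=dict(squat=.068,slim=.084,big=.082,small=.068)
def dark(img,box,th,amin,amax):
    u0,v0,u1,v1=box; k=4
    g=cv2.resize(img[v0:v1,u0:u1].max(2),None,fx=k,fy=k,interpolation=cv2.INTER_CUBIC)
    n,l,st,ce=cv2.connectedComponentsWithStats((g<th).astype(np.uint8))
    return [((ce[i][0]+.5)/k+u0-.5,(ce[i][1]+.5)/k+v0-.5,st[i][4]/k/k,l==i) for i in range(1,n) if amin<st[i][4]/k/k<amax]
E
python3 - <<'E'
from plant import ctrl
from meas import *
t=ctrl.read_camera("top"); s=ctrl.read_camera("side")
T={"squat":(145,193,163,210),"slim":(174,191,190,207),"big":(202,188,224,210),"small":(237,193,250,206)}
S={"squat":(204,340,228,362),"slim":(215,293,238,312),"big":(225,257,250,280),"small":(236,236,252,249)}
P=[]
for n in T:
    r=[]
    for c,B in((t,T),(s,S)):
        d=max(dark(c["image"],B[n],60,3,300),key=lambda d:d[2],default=None)
        r.append(d and d[:3])
    a=onz(t,*r[0][:2],H[n]); b=onz(s,*r[1][:2],H[n])
    (o1,d1),(o2,d2)=ray(t,*r[0][:2]),ray(s,*r[1][:2])
    k=np.linalg.lstsq(np.c_[d1,-d2],o2-o1,rcond=None)[0]; m=(o1+k[0]*d1+o2+k[1]*d2)/2
    print(n,np.round(r,1).tolist(),a.round(4)[:2],b.round(4)[:2],"tri",m.round(4)); P.append((a+b)[:2]/2)
print(np.linalg.norm(np.diff(P,axis=0),axis=1).round(4), "line yaw",np.degrees(np.arctan2(*(P[0]-P[3])[[0,1]]*[-1,1])))
for nm,c,box in(("top",t,(310,185,440,255)),("side",s,(240,130,330,220))):
    cs=[d for d in dark(c["image"],box,60,120,1500)]
    for d in cs:
        p=onz(c,d[0],d[1],.004); print(nm,np.round(d[:3],1),p.round(4))
# rack outline corners (grey) in top
E
```

```text
squat [[152.5, 200.3, 75.3], [215.4, 352.1, 221.4]] [0.5396 0.2968] [0.5397 0.2969] tri [0.5397 0.2968 0.0679]
slim [[180.6, 198.4, 52.0], [225.6, 302.9, 117.4]] [0.5398 0.231 ] [0.5399 0.231 ] tri [0.5398 0.231  0.084 ]
big [[211.5, 198.3, 112.0], [235.5, 267.7, 187.8]] [0.5393 0.1652] [0.5396 0.1654] tri [0.5394 0.1653 0.0818]
small [[242.7, 198.7, 27.9], [243.7, 242.8, 41.2]] [0.5399 0.1003] [0.5402 0.1004] tri [0.5401 0.1003 0.0679]
[0.0659 0.0657 0.065 ] line yaw 0.12386426921894102
top [ 330.2  213.5 1003.1] [ 0.514  -0.0936  0.004 ]
top [ 358.5  217.6 1019.1] [ 0.5036 -0.1581  0.004 ]
top [ 387.1  221.7 1040. ] [ 0.4931 -0.2227  0.004 ]
top [ 415.8  225.7 1053.3] [ 0.483  -0.2872  0.004 ]
side [298.1 146.4 471. ] [ 0.4836 -0.2914  0.004 ]
side [291.2 161.6 534.9] [ 0.4936 -0.2264  0.004 ]
side [283.4 178.4 614.7] [ 0.5041 -0.1611  0.004 ]
side [274.8 196.8 726.1] [ 0.5146 -0.0964  0.004 ]
```

```bash
cat > go.py <<'E'
import sys,numpy as np
from plant import ctrl
from scipy.spatial.transform import Rotation as R
# go.py x y z phi : shift/turn to put TCP there, tool down, tool y at angle phi (deg)
def tgt(phi):
    a=np.radians(phi); y=[np.cos(a),np.sin(a),0]; z=[0,0,-1]; return R.from_matrix(np.c_[np.cross(y,z),y,z])
s=ctrl.get_state(); r=R.from_quat(s["tcp_rot"])
x,y,z,phi=map(float,sys.argv[1:5])
d=r.inv().apply(np.array([x,y,z])-s["eef_pos"])/.2
w=(r.inv()*tgt(phi)).as_rotvec()/2/np.pi
print("turn",w.round(4),"shift",d.round(4),"at",np.round(s["eef_pos"],4))
E
python3 go.py .54 .297 .2 0
python3 - <<'E'
from plant import ctrl
from meas import *
t=ctrl.read_camera("top"); s=ctrl.read_camera("side")
d=max(dark(t["image"],(215,235,236,258),50,3,300),key=lambda d:d[2]); print(d[:3],onz(t,d[0],d[1],.07))
d=max(dark(s["image"],(292,255,318,282),50,3,300),key=lambda d:d[2]); print(d[:3],onz(s,d[0],d[1],.07))
E
```

```text
turn [-1.000e-04 -1.000e-04 -1.835e-01] shift [ 3.0698 -3.6356  0.2277] at [ 0.2738 -0.6167  0.2448]
(np.float64(222.93043237250555), np.float64(247.12832594235033), np.float64(112.75)) [0.43585253 0.14171611 0.07      ]
(np.float64(304.29576598735065), np.float64(268.1878952916374), np.float64(177.875)) [0.43603238 0.14184406 0.07      ]
```

Emit:
send_rows(moves="0 0 0 1 -0.7 0 1;0 0 0 1 -0.7 0 1;0 0 0 1 -0.7 0 1;0 0 0 1 -0.7 0 1;0 0 0 1 -0.7 0 1")

```text
time: 1.02
eef_pos: [0.4016, -0.4047, 0.2456]
tcp_rot: [0.978, 0.21, 0.0, -0.0]
contact_force: [0.3, -1.0, 0.1]
opening: 1.0
finger_force: 0.0
```

Emit:
send_rows(moves="0 0 0 0.8 -1 0 1;0 0 0 0.8 -1 0 1;0 0 0 0.8 -1 0 1;0 0 0 0.8 -1 0 1;0 0 0 0.8 -1 0 1")

```text
time: 1.65
eef_pos: [0.4655, -0.1579, 0.2456]
tcp_rot: [0.978, 0.21, 0.0, 0.0]
contact_force: [-0.9, 1.0, 0.8]
opening: 1.002
finger_force: 0.0
```

Emit:
send_rows(moves="0 0 0 0.6 -1 0 1;0 0 0 0.6 -1 0 1;0 0 0 0.6 -1 0 1;0 0 0 0.6 -1 0 1;0 0 0 0.6 -1 0 1")

```text
time: 2.28
eef_pos: [0.4942, 0.0722, 0.2455]
tcp_rot: [0.978, 0.209, 0.0, 0.0]
contact_force: [-0.7, 0.8, 0.0]
opening: 0.999
finger_force: 0.0
```

```bash
python3 go.py .54 .297 .16 0
```

```text
turn [ 1.00e-04  0.00e+00 -1.83e-01] shift [ 0.6681 -0.9325  0.4269] at [0.4942 0.0722 0.2455]
```

Emit:
send_rows(moves="0 0 -0.183 0.668 -0.933 0.427 1;0 0 -0.183 0.668 -0.933 0.427 1;0 0 -0.183 0.668 -0.933 0.427 1;0 0 -0.183 0.668 -0.933 0.427 1;0 0 -0.183 0.668 -0.933 0.427 1;0 0 -0.183 0.668 -0.933 0.427 1;0 0 -0.183 0.668 -0.933 0.427 1;0 0 -0.183 0.668 -0.933 0.427 1;0 0 -0.183 0.668 -0.933 0.427 1")

```text
time: 3.4
eef_pos: [0.5404, 0.2953, 0.1601]
tcp_rot: [0.709, 0.705, 0.0, 0.0]
contact_force: [-0.2, 0.7, -0.1]
opening: 1.003
finger_force: 0.0
```

```bash
python3 go.py .54 .2968 .041 0
```

```text
turn [ 0.0001  0.     -0.0009] shift [ 0.0073 -0.0022  0.5955] at [0.5404 0.2953 0.1601]
```

Emit:
send_rows(moves="0 0 0 0.005 0 0.25 1;0 0 0 0.005 0 0.45 1;0 0 0 0.005 0 0.59 1;0 0 0 0.005 0 0.59 1;0 0 0 0.005 0 0.59 1")

```text
time: 4.03
eef_pos: [0.5409, 0.2974, 0.0434]
tcp_rot: [0.708, 0.706, 0.001, 0.0]
contact_force: [-0.0, 0.6, 1.1]
opening: 0.998
finger_force: 0.0
```

```bash
python3 go.py .54 .2968 .041 0; python3 - <<'E'
from plant import ctrl
import cv2,numpy as np
a=[ctrl.read_camera(n)["image"][:,:,::-1] for n in("top","side")]
print([np.round(ctrl.get_state()["eef_pos"],4)])
cv2.imwrite("pics/d1.png",cv2.hconcat([cv2.resize(a[0][150:260,100:240],None,fx=2.8,fy=3.6),cv2.resize(a[1][240:400,140:290],None,fx=2.6,fy=2.475)]))
E
```

```text
turn [ 0.0003 -0.0001 -0.0006] shift [-0.003  -0.0047  0.0119] at [0.5409 0.2974 0.0434]
[array([0.5414, 0.2976, 0.0442])]
```

View pics/d1.png

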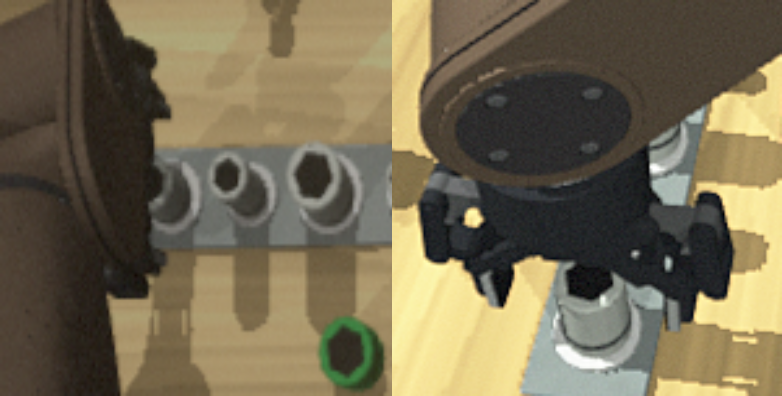

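The crop shows the open fingers straddling the squat socket's top, at about (590,290) in the side half, with the neighbours clear. I close on it.

Emit:
send_rows(moves="0 0 0 0 0 0 -1;0 0 0 0 0 0 -1;0 0 0 0 0 0 -1;0 0 0 0 0 0 -1;0 0 0 0 0 0 -1;0 0 0 0 0 0 -1;0 0 0 0 0 0 -1;0 0 0 0 0 0 -1", newtons=50)

```text
time: 5.12
eef_pos: [0.5402, 0.2973, 0.0425]
tcp_rot: [0.708, 0.706, 0.0, 0.0]
contact_force: [-1.1, -0.4, 5.6]
opening: 0.407
finger_force: 50.5
```

Emit:
send_rows(moves="0 0 0 0 0 -0.1 -1;0 0 0 0 0 -0.3 -1;0 0 0 0 0 -0.55 -1;0 0 0 0 0 -0.55 -1;0 0 0 -0.5 0 -0.6 -1;0 0 0 -1 -0.1 -0.6 -1;0 0 0 -1 -0.1 -0.6 -1")

```text
time: 6.0
eef_pos: [0.5196, 0.1097, 0.1596]
tcp_rot: [0.708, 0.706, -0.001, -0.001]
contact_force: [0.6, -0.6, -3.0]
opening: 0.404
finger_force: 50.6
```

```bash
python3 go.py .4833 -.2893 .16 -9.1
```

```text
turn [-0.0005  0.0001  0.0249] shift [-1.9954e+00 -1.7720e-01 -6.0000e-04] at [0.5196 0.1097 0.1596]
```

Emit:
send_rows(moves="0 0 0 -0.5 -0.05 0 -1;0 0 0 -1 -0.09 0 -1;0 0 0 -1 -0.09 0 -1;0 0 0 -1 -0.09 0 -1")

```text
time: 6.5
eef_pos: [0.5012, -0.0915, 0.16]
tcp_rot: [0.71, 0.704, -0.001, -0.001]
contact_force: [-0.5, -0.1, -3.0]
opening: 0.407
finger_force: 50.6
```

Emit:
send_rows(moves="0 0 0.01 -0.5 -0.05 0 -1;0 0 0.025 -1 -0.09 0 -1;0 0 0.025 -1 -0.09 0.1 -1;0 0 0.025 -1 -0.09 0.25 -1;0 0 0.025 -1 -0.09 0.25 -1;0 0 0.025 -1 -0.09 0.25 -1")

```text
time: 7.25
eef_pos: [0.4841, -0.2872, 0.1111]
tcp_rot: [0.761, 0.649, 0.0, -0.001]
contact_force: [-0.2, 0.2, -2.6]
opening: 0.411
finger_force: 50.7
```

```bash
python3 go.py .4833 -.2893 .0365 -9.1
```

```text
turn [-0.0002 -0.0002 -0.0001] shift [-0.0114 -0.0021  0.373 ] at [ 0.4841 -0.2872  0.1111]
```

Emit:
send_rows(moves="0 0 0 -0.01 0 0.2 -1;0 0 0 -0.01 0 0.33 -1;0 0 0 -0.01 0 0.36 -1;0 0 0 -0.01 0 0.36 -1;0 0 0 -0.01 0 0.36 -1")

```text
time: 7.88
eef_pos: [0.4851, -0.2911, 0.0415]
tcp_rot: [0.761, 0.648, 0.0, 0.002]
contact_force: [0.1, 0.9, -2.6]
opening: 0.404
finger_force: 50.7
```

Emit:
send_rows(moves="0 0 0 0 0 0.008 -1;0 0 0 0 0 0.008 -1")

```text
time: 8.12
eef_pos: [0.484, -0.2907, 0.0385]
tcp_rot: [0.761, 0.648, 0.0, 0.0]
contact_force: [-0.7, 0.3, -2.8]
opening: 0.404
finger_force: 50.7
```

Emit:
send_rows(moves="0 0 0 0 0 0.01 -1;0 0 0 0 0 0.01 -1;0 0 0 0 0 0.01 -1")

```text
time: 8.5
eef_pos: [0.4837, -0.2905, 0.0358]
tcp_rot: [0.761, 0.648, -0.0, -0.0]
contact_force: [0.6, -0.4, -2.6]
opening: 0.413
finger_force: 50.7
```

Emit:
send_rows(moves="0 0 0 0 0 0.005 -1;0 0 0 0 0 0.005 -1")

```text
time: 8.75
eef_pos: [0.4837, -0.2904, 0.0348]
tcp_rot: [0.761, 0.648, -0.0, -0.0]
contact_force: [-0.1, -0.2, -2.9]
opening: 0.408
finger_force: 50.7
```

Emit:
send_rows(moves="0 0 0 0 0 0.004 -1;0 0 0 0 0 0.004 -1")

```text
time: 9.0
eef_pos: [0.4838, -0.2906, 0.0346]
tcp_rot: [0.761, 0.648, -0.0, -0.0]
contact_force: [-2.6, 0.7, 1.2]
opening: 0.404
finger_force: 51.1
```

```bash
python3 - <<'E'
from plant import ctrl
import cv2,numpy as np
a=ctrl.read_camera("side")["image"][:,:,::-1]
print(np.mean([ctrl.get_state()["eef_pos"] for _ in range(5)],0).round(4))
cv2.imwrite("pics/e1.png",cv2.resize(a[90:220,220:350],None,fx=4,fy=4,interpolation=cv2.INTER_CUBIC))
E
```

```text
[ 0.4839 -0.2905  0.0346]
```

View pics/e1.png

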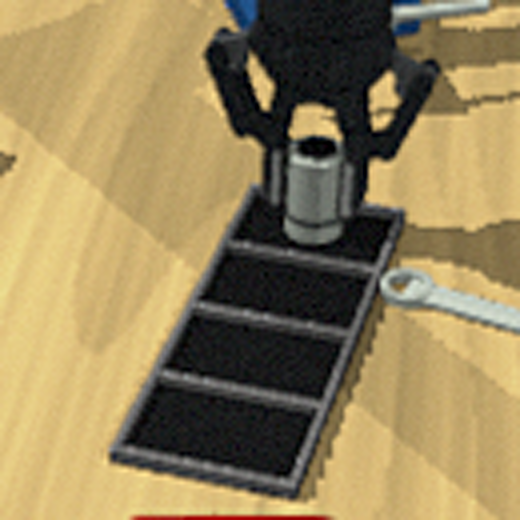

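The crop shows the squat socket upright in the far (right-end) compartment, centred, and the force shows its foot touching the floor. I release it and rise.

Emit:
send_rows(moves="0 0 0 0 0 0 0;0 0 0 0 0 0 0.3;0 0 0 0 0 0 1;0 0 0 0 0 0 1;0 0 0 0 0 0 1;0 0 0 0 0 -0.1 1;0 0 0 0 0 -0.35 1;0 0 0 0 0 -0.6 1;0 0 0 0 0 -0.6 1")

```text
time: 10.18
eef_pos: [0.4868, -0.293, 0.1616]
tcp_rot: [0.761, 0.648, 0.001, 0.006]
contact_force: [0.9, 0.5, 0.7]
opening: 0.995
finger_force: 0.0
```

```bash
python3 go.py .54 .231 .16 0;python3 - <<'E'
from plant import ctrl
from meas import *
s=ctrl.read_camera("side")
for d in dark(s["image"],(280,100,330,150),60,10,2000): print(np.round(d[:3],1),onz(s,d[0],d[1],.06).round(4))
cv2.imwrite("pics/f1.png",cv2.resize(s["image"][90:220,220:350,::-1],None,fx=3,fy=3,interpolation=cv2.INTER_CUBIC))
E
```

```text
turn [ 0.0017  0.0012 -0.0255] shift [ 2.6288 -0.1548 -0.0121] at [ 0.4868 -0.293   0.1616]
[298.9 126.5  31.6] [ 0.4842 -0.2913  0.06  ]
[285.5 144.1 120. ] [ 0.5069 -0.2131  0.06  ]
[311.  146.   88.2] [ 0.4502 -0.2137  0.06  ]
[298.6 145.6  10.3] [ 0.4775 -0.2113  0.06  ]
```

View pics/f1.png

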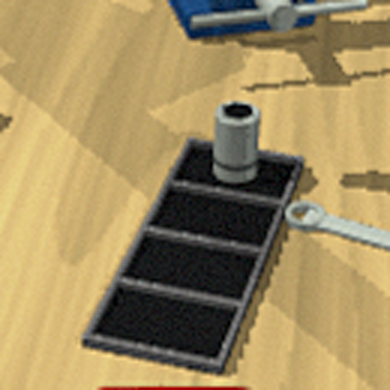

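The crop shows the squat socket standing alone in the right-end compartment. Next is the slim one.

Emit:
send_rows(moves="0 0 0 0.5 -0.03 0 1;0 0 0 1 -0.06 0 1;0 0 0 1 -0.06 0 1;0 0 0 1 -0.06 0 1")

```text
time: 10.72
eef_pos: [0.5027, -0.0877, 0.1529]
tcp_rot: [0.76, 0.65, -0.001, -0.001]
contact_force: [-0.0, -0.2, -0.3]
opening: 0.998
finger_force: 0.0
```

Emit:
send_rows(moves="0 0 0 0.5 -0.03 0 1;0 0 0 1 -0.06 0 1;0 0 0 1 -0.06 0 1;0 0 0 1 -0.06 0 1")

```text
time: 11.22
eef_pos: [0.5235, 0.1106, 0.1534]
tcp_rot: [0.76, 0.65, -0.001, -0.0]
contact_force: [-0.4, -0.2, 0.7]
opening: 1.002
finger_force: 0.0
```

Emit:
send_rows(moves="0 0 -0.0253 0.62 -0.04 0 1;0 0 -0.0253 0.62 -0.04 0 1;0 0 -0.0253 0.62 -0.04 0 1;0 0 -0.0253 0.62 -0.04 0 1;0 0 -0.0253 0.62 -0.04 0 1;0 0 -0.0253 0.62 -0.04 0 1")

```text
time: 11.98
eef_pos: [0.536, 0.2305, 0.1541]
tcp_rot: [0.708, 0.706, -0.0, 0.0]
contact_force: [-0.3, 0.2, -0.8]
opening: 1.0
finger_force: 0.0
```

```bash
python3 go.py .5398 .231 .047 0
```

```text
turn [-0.      0.     -0.0005] shift [0.0029 0.0191 0.5354] at [0.536  0.2305 0.1541]
```

Emit:
send_rows(moves="0 0 0 0.003 0.019 0.2 1;0 0 0 0.003 0.019 0.45 1;0 0 0 0.003 0.019 0.535 1;0 0 0 0.003 0.019 0.535 1;0 0 0 0.003 0.019 0.535 1;0 0 0 0.003 0.019 0.535 1")

```text
time: 12.72
eef_pos: [0.5412, 0.2329, 0.0494]
tcp_rot: [0.708, 0.707, 0.002, 0.001]
contact_force: [0.1, -0.1, -0.7]
opening: 1.001
finger_force: 0.0
```

```bash
python3 go.py .5398 .231 .047 0
```

```text
turn [ 0.0006 -0.0001 -0.0002] shift [-0.0094 -0.0068  0.0119] at [0.5412 0.2329 0.0494]
```

Emit:
send_rows(moves="0 0 0 0 0 0 1;0 0 0 0 0 0 1;0 0 0 0 0 0 1;0 0 0 0 0 0 -1;0 0 0 0 0 0 -1;0 0 0 0 0 0 -1;0 0 0 0 0 0 -1;0 0 0 0 0 0 -1;0 0 0 0 0 0 -1;0 0 0 0 0 0 -1;0 0 0 0 0 0 -1;0 0 0 0 0 0 -1")

```text
time: 14.22
eef_pos: [0.5398, 0.2325, 0.0473]
tcp_rot: [0.708, 0.707, 0.0, 0.0]
contact_force: [0.8, -0.5, 0.5]
opening: 0.339
finger_force: 49.5
```

```bash
python3 go.py .5398 .231 .047 0
```

```text
turn [ 0.0001 -0.     -0.0002] shift [-0.0076  0.      0.0013] at [0.5398 0.2325 0.0473]
```

Emit:
send_rows(moves="0 0 0 0 0 -0.1 -1;0 0 0 0 0 -0.3 -1;0 0 0 0 0 -0.55 -1;0 0 0 0 0 -0.6 -1;0 0 0 -0.5 -0.05 -0.6 -1;0 0 0 -1 -0.1 -0.6 -1;0 0 0 -1 -0.1 -0.6 -1")

```text
time: 15.1
eef_pos: [0.519, 0.0446, 0.1659]
tcp_rot: [0.707, 0.707, -0.001, -0.001]
contact_force: [1.3, 0.4, -2.4]
opening: 0.339
finger_force: 49.8
```

Emit:
send_rows(moves="0 0 0 -0.5 -0.05 0 -1;0 0 0 -1 -0.1 0 -1;0 0 0 -1 -0.1 0 -1;0 0 0 -1 -0.1 0 -1")

```text
time: 15.6
eef_pos: [0.499, -0.1569, 0.1661]
tcp_rot: [0.709, 0.705, -0.001, -0.001]
contact_force: [0.5, 0.2, -2.6]
opening: 0.338
finger_force: 49.8
```

```bash
python3 go.py .4933 -.2235 .1 -9.1
```

```text
turn [-0.0003 -0.0001  0.0243] shift [-0.3333 -0.0259  0.3306] at [ 0.499  -0.1569  0.1661]
```

Emit:
send_rows(moves="0 0 0.0243 -0.33 -0.026 0 -1;0 0 0.0243 -0.33 -0.026 0.1 -1;0 0 0.0243 -0.33 -0.026 0.33 -1;0 0 0.0243 -0.33 -0.026 0.33 -1;0 0 0.0243 -0.33 -0.026 0.33 -1;0 0 0.0243 -0.33 -0.026 0.33 -1;0 0 0.0243 -0.33 -0.026 0.33 -1")

```text
time: 16.48
eef_pos: [0.4961, -0.2203, 0.1029]
tcp_rot: [0.759, 0.651, 0.0, 0.001]
contact_force: [-1.0, 0.8, -2.5]
opening: 0.333
finger_force: 50.1
```

```bash
python3 go.py .4933 -.2235 .0393 -9.1
```

```text
turn [0.0004 0.0002 0.0008] shift [-0.0174 -0.0125  0.318 ] at [ 0.4961 -0.2203  0.1029]
```

Descend to about 2 mm above, then step.

Emit:
send_rows(moves="0 0 0 -0.015 -0.01 0.15 -1;0 0 0 -0.015 -0.01 0.27 -1;0 0 0 -0.015 -0.01 0.3 -1;0 0 0 -0.015 -0.01 0.3 -1;0 0 0 -0.015 -0.01 0.3 -1;0 0 0 -0.015 -0.01 0.3 -1;0 0 0 -0.015 -0.01 0.3 -1")

```text
time: 17.35
eef_pos: [0.4931, -0.2229, 0.0418]
tcp_rot: [0.759, 0.651, 0.0, 0.001]
contact_force: [-0.5, -0.5, -2.7]
opening: 0.337
finger_force: 50.1
```

Emit:
send_rows(moves="0 0 0 0 0 0.003 -1;0 0 0 0 0 0.003 -1;0 0 0 0 0 0.003 -1")

```text
time: 17.73
eef_pos: [0.4927, -0.2227, 0.0405]
tcp_rot: [0.759, 0.651, -0.0, -0.0]
contact_force: [0.4, -0.2, -3.2]
opening: 0.337
finger_force: 50.1
```

Emit:
send_rows(moves="0 0 0 0 0 0.004 -1;0 0 0 0 0 0.004 -1;0 0 0 0 0 0.004 -1")

```text
time: 18.1
eef_pos: [0.4927, -0.2227, 0.0397]
tcp_rot: [0.759, 0.651, -0.0, -0.0]
contact_force: [-0.5, 0.3, -2.3]
opening: 0.337
finger_force: 50.1
```

Emit:
send_rows(moves="0 0 0 0 0 0.003 -1;0 0 0 0 0 0.003 -1;0 0 0 0 0 0.003 -1")

```text
time: 18.48
eef_pos: [0.4928, -0.2227, 0.0393]
tcp_rot: [0.759, 0.651, 0.0, 0.0]
contact_force: [0.2, -0.2, -1.8]
opening: 0.34
finger_force: 50.3
```

Emit:
send_rows(moves="0 0 0 0 0 0.002 -1;0 0 0 0 0 0.002 -1;0 0 0 0 0 0.002 0;0 0 0 0 0 0.002 0.3;0 0 0 0 0 0.002 1;0 0 0 0 0 0.002 1;0 0 0 0 0 0.002 1;0 0 0 0 0 -0.1 1;0 0 0 0 0 -0.35 1;0 0 0 0 0 -0.6 1;0 0 0 0 0 -0.6 1;0 0 0 0 0 -0.6 1")

```text
time: 19.98
eef_pos: [0.4923, -0.2224, 0.1586]
tcp_rot: [0.759, 0.651, -0.0, -0.0]
contact_force: [0.3, -0.7, -1.2]
opening: 1.0
finger_force: 0.0
```

```bash
cat > look.py <<'E'
from plant import ctrl
from meas import *
import sys
s=ctrl.read_camera("side")
cv2.imwrite(f"pics/{sys.argv[1]}.png",cv2.resize(s["image"][90:220,220:350,::-1],None,fx=3,fy=3,interpolation=cv2.INTER_CUBIC))
E
python3 look.py g1; python3 go.py .5395 .1653 .16 0
```

```text
turn [-0.0004 -0.0002 -0.0245] shift [ 1.9505 -0.0615 -0.0097] at [ 0.4918 -0.2221  0.1575]
```

View pics/g1.png

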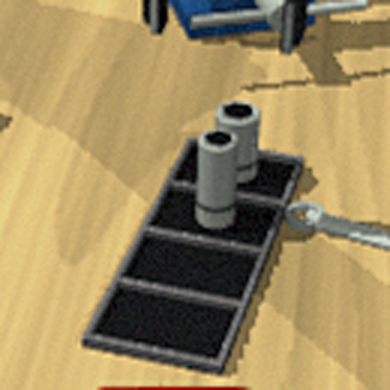

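The crop shows the slim socket standing in the third compartment and the squat one still upright. Next is the big one.

Emit:
send_rows(moves="0 0 0 0.5 -0.02 0 1;0 0 0 1 -0.03 0 1;0 0 0 1 -0.03 0 1;0 0 0 1 -0.03 0 1")

```text
time: 20.52
eef_pos: [0.516, -0.0207, 0.1568]
tcp_rot: [0.758, 0.652, -0.001, -0.002]
contact_force: [-0.2, -0.4, -1.0]
opening: 0.997
finger_force: 0.0
```

Emit:
send_rows(moves="0 0 -0.0245 0.5 -0.02 0 1;0 0 -0.0245 0.95 -0.03 0 1;0 0 -0.0245 0.95 -0.03 0 1;0 0 -0.0245 0.95 -0.03 0 1;0 0 -0.0245 0.95 -0.03 0 1;0 0 -0.0245 0.95 -0.03 0 1;0 0 -0.0245 0.95 -0.03 0 1")

```text
time: 21.4
eef_pos: [0.5407, 0.1631, 0.1589]
tcp_rot: [0.708, 0.706, -0.0, -0.0]
contact_force: [-0.6, 0.3, 0.2]
opening: 0.997
finger_force: 0.0
```

```bash
python3 go.py .5395 .1653 .047 0.1
```

```text
turn [-0.0001  0.     -0.0006] shift [ 0.0113 -0.0061  0.5597] at [0.5407 0.1631 0.1589]
```

Emit:
send_rows(moves="0 0 0 0.01 -0.006 0.2 1;0 0 0 0.01 -0.006 0.45 1;0 0 0 0.01 -0.006 0.56 1;0 0 0 0.01 -0.006 0.56 1;0 0 0 0.01 -0.006 0.56 1;0 0 0 0.01 -0.006 0.56 1;0 0 0 0.01 -0.006 0.56 1;0 0 0 0.01 -0.006 0.56 1")

```text
time: 22.4
eef_pos: [0.5398, 0.1666, 0.0478]
tcp_rot: [0.707, 0.707, 0.0, 0.0]
contact_force: [-1.1, 0.0, 0.2]
opening: 1.006
finger_force: 0.0
```

```bash
python3 go.py .5395 .1653 .047 0.1
```

```text
turn [ 0.0002 -0.     -0.0003] shift [-0.0067 -0.0017  0.0042] at [0.5398 0.1666 0.0478]
```

Emit:
send_rows(moves="0 0 0 -0.005 0 0 -1;0 0 0 -0.005 0 0 -1;0 0 0 -0.005 0 0 -1;0 0 0 -0.005 0 0 -1;0 0 0 -0.005 0 0 -1;0 0 0 -0.005 0 0 -1;0 0 0 -0.005 0 0 -1;0 0 0 -0.005 0 0 -1;0 0 0 -0.005 0 0 -1", newtons=70)

```text
time: 23.52
eef_pos: [0.5395, 0.1656, 0.0474]
tcp_rot: [0.707, 0.707, -0.0, -0.0]
contact_force: [-2.1, 0.2, 5.1]
opening: 0.47
finger_force: 71.3
```

Emit:
send_rows(moves="0 0 0 0 0 -0.1 -1;0 0 0 0 0 -0.3 -1;0 0 0 0 0 -0.55 -1;0 0 0 0 0 -0.6 -1;0 0 0 -0.5 -0.05 -0.6 -1;0 0 0 -1 -0.1 -0.6 -1;0 0 0 -1 -0.1 -0.6 -1;0 0 0 -1 -0.1 -0.6 -1")

```text
time: 24.52
eef_pos: [0.5179, -0.0373, 0.165]
tcp_rot: [0.709, 0.705, -0.001, -0.001]
contact_force: [0.5, 0.1, -3.5]
opening: 0.476
finger_force: 71.5
```

```bash
python3 go.py .5038 -.1595 .1 -9.1
```

```text
turn [-0.0005  0.      0.0245] shift [-0.6112 -0.0666  0.3251] at [ 0.5179 -0.0373  0.165 ]
```

Emit:
send_rows(moves="0 0 0.0245 -0.3 -0.03 0 -1;0 0 0.0245 -0.61 -0.067 0 -1;0 0 0.0245 -0.61 -0.067 0.1 -1;0 0 0.0245 -0.61 -0.067 0.33 -1;0 0 0.0245 -0.61 -0.067 0.33 -1;0 0 0.0245 -0.61 -0.067 0.33 -1;0 0 0.0245 -0.61 -0.067 0.33 -1;0 0 0.0245 -0.61 -0.067 0.33 -1")

```text
time: 25.52
eef_pos: [0.5071, -0.1567, 0.1029]
tcp_rot: [0.759, 0.651, 0.001, 0.001]
contact_force: [-0.3, 0.3, -3.9]
opening: 0.476
finger_force: 72.2
```

```bash
python3 go.py .5038 -.1595 .0394 -9.1
```

```text
turn [0.0005 0.0002 0.0009] shift [-0.0161 -0.0153  0.3172] at [ 0.5071 -0.1567  0.1029]
```

Emit:
send_rows(moves="0 0 0 -0.012 -0.01 0.15 -1;0 0 0 -0.012 -0.01 0.27 -1;0 0 0 -0.012 -0.01 0.3 -1;0 0 0 -0.012 -0.01 0.3 -1;0 0 0 -0.012 -0.01 0.3 -1;0 0 0 -0.012 -0.01 0.3 -1;0 0 0 -0.012 -0.01 0.303 -1;0 0 0 -0.012 -0.01 0.303 -1;0 0 0 -0.012 -0.01 0.303 -1")

```text
time: 26.65
eef_pos: [0.5037, -0.1585, 0.0406]
tcp_rot: [0.759, 0.651, 0.0, -0.0]
contact_force: [0.7, 0.2, -3.7]
opening: 0.479
finger_force: 72.2
```

Emit:
send_rows(moves="0 0 0 0 0 0.003 -1;0 0 0 0 0 0.003 -1;0 0 0 0 0 0.003 -1")

```text
time: 27.02
eef_pos: [0.5037, -0.1585, 0.0399]
tcp_rot: [0.759, 0.651, -0.0, -0.0]
contact_force: [-0.6, -0.6, -3.0]
opening: 0.473
finger_force: 72.2
```

Emit:
send_rows(moves="0 0 0 0 0 0.003 -1;0 0 0 0 0 0.003 -1;0 0 0 0 0 0.003 -1")

```text
time: 27.4
eef_pos: [0.5038, -0.1585, 0.0394]
tcp_rot: [0.759, 0.651, 0.0, 0.0]
contact_force: [0.2, -0.0, -3.7]
opening: 0.476
finger_force: 72.5
```

Emit:
send_rows(moves="0 0 0 0 0 0.002 -1;0 0 0 0 0 0.002 -1")

```text
time: 27.65
eef_pos: [0.5038, -0.1586, 0.0394]
tcp_rot: [0.759, 0.651, -0.0, -0.0]
contact_force: [-2.1, 1.1, 0.1]
opening: 0.477
finger_force: 72.5
```

Contact. I release it and rise.

Emit:
send_rows(moves="0 0 0 0 0 0 0.1;0 0 0 0 0 0 0.3;0 0 0 0 0 0 1;0 0 0 0 0 0 1;0 0 0 0 0 0 1;0 0 0 0 0 -0.1 1;0 0 0 0 0 -0.35 1;0 0 0 0 0 -0.6 1;0 0 0 0 0 -0.6 1;0 0 0 0 0 -0.6 1")

```text
time: 28.9
eef_pos: [0.5033, -0.1583, 0.1584]
tcp_rot: [0.759, 0.651, -0.0, -0.0]
contact_force: [0.1, -0.2, 0.2]
opening: 1.002
finger_force: 0.0
```

```bash
python3 look.py g2; python3 go.py .54 .1003 .16 0.1
```

```text
turn [-0.0004 -0.0002 -0.0248] shift [ 1.3048 -0.0142 -0.0119] at [ 0.5028 -0.158   0.1574]
```

View pics/g2.png

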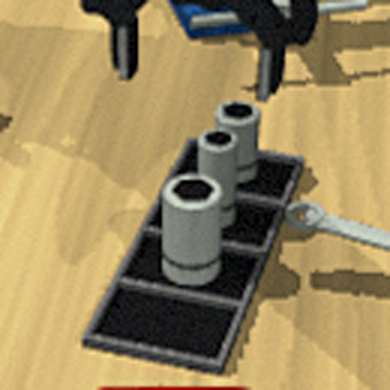

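The crop shows three sockets standing in their compartments, with the left-end one free for the small socket.

Emit:
send_rows(moves="0 0 0 0.3 -0.01 0 1;0 0 0 0.65 -0.01 0 1;0 0 0 0.65 -0.01 0 1;0 0 0 0.65 -0.01 0 1")

```text
time: 29.45
eef_pos: [0.5208, -0.0293, 0.1573]
tcp_rot: [0.759, 0.651, -0.001, -0.001]
contact_force: [0.5, -0.3, -0.4]
opening: 1.0
finger_force: 0.0
```

Emit:
send_rows(moves="0 0 -0.0248 0.3 0 0 1;0 0 -0.0248 0.65 0 0 1;0 0 -0.0248 0.65 0 0 1;0 0 -0.0248 0.65 0 0 1;0 0 -0.0248 0.65 0 0 1;0 0 -0.0248 0.65 0 0 1;0 0 -0.0248 0.65 0 0 1")

```text
time: 30.32
eef_pos: [0.5417, 0.0978, 0.159]
tcp_rot: [0.707, 0.707, -0.0, 0.0]
contact_force: [0.9, -0.0, 0.3]
opening: 1.006
finger_force: 0.0
```

```bash
python3 go.py .54 .1003 .041 0.1
```

```text
turn [ 0.      0.     -0.0002] shift [ 0.0126 -0.0084  0.5899] at [0.5417 0.0978 0.159 ]
```

Emit:
send_rows(moves="0 0 0 0.007 -0.007 0.2 1;0 0 0 0.007 -0.007 0.45 1;0 0 0 0.007 -0.007 0.59 1;0 0 0 0.007 -0.007 0.59 1;0 0 0 0.007 -0.007 0.59 1;0 0 0 0.007 -0.007 0.59 1;0 0 0 0.007 -0.007 0.59 1;0 0 0 0.007 -0.007 0.59 1")

```text
time: 31.32
eef_pos: [0.5406, 0.1001, 0.0417]
tcp_rot: [0.706, 0.708, 0.0, 0.0]
contact_force: [0.4, 0.8, -0.3]
opening: 1.002
finger_force: 0.0
```

```bash
python3 go.py .54 .1003 .041 0.1
```

```text
turn [0.0002 0.     0.    ] shift [ 0.0008 -0.0032  0.0034] at [0.5406 0.1001 0.0417]
```

Emit:
send_rows(moves="0 0 0 0 -0.002 0 -1;0 0 0 0 -0.002 0 -1;0 0 0 0 -0.002 0 -1;0 0 0 0 -0.002 0 -1;0 0 0 0 -0.002 0 -1;0 0 0 0 -0.002 0 -1;0 0 0 0 -0.002 0 -1;0 0 0 0 -0.002 0 -1;0 0 0 0 -0.002 0 -1;0 0 0 0 -0.002 0 -1", newtons=40)

```text
time: 32.58
eef_pos: [0.5399, 0.1001, 0.041]
tcp_rot: [0.706, 0.708, 0.0, 0.0]
contact_force: [0.7, -0.1, 1.2]
opening: 0.273
finger_force: 39.3
```

Emit:
send_rows(moves="0 0 0 0 0 -0.1 -1;0 0 0 0 0 -0.3 -1;0 0 0 0 0 -0.55 -1;0 0 0 0 0 -0.6 -1;0 0 0 -0.5 -0.05 -0.6 -1;0 0 0 -0.8 -0.1 -0.6 -1;0 0 0 -0.8 -0.1 -0.6 -1;0 0 0 -0.8 -0.1 -0.6 -1")

```text
time: 33.58
eef_pos: [0.5189, -0.0618, 0.1592]
tcp_rot: [0.708, 0.706, -0.001, -0.001]
contact_force: [-0.3, 0.3, -1.4]
opening: 0.268
finger_force: 39.3
```

```bash
python3 go.py .5143 -.095 .1 -9.1
```

```text
turn [-0.0005 -0.0001  0.0249] shift [-0.1664 -0.0216  0.2961] at [ 0.5189 -0.0618  0.1592]
```

Emit:
send_rows(moves="0 0 0.0249 -0.166 -0.025 0 -1;0 0 0.0249 -0.166 -0.025 0 -1;0 0 0.0249 -0.166 -0.025 0.1 -1;0 0 0.0249 -0.166 -0.025 0.296 -1;0 0 0.0249 -0.166 -0.025 0.296 -1;0 0 0.0249 -0.166 -0.025 0.296 -1;0 0 0.0249 -0.166 -0.025 0.296 -1;0 0 0.0249 -0.166 -0.025 0.296 -1")

```text
time: 34.58
eef_pos: [0.5161, -0.0933, 0.1032]
tcp_rot: [0.76, 0.65, 0.001, 0.001]
contact_force: [0.7, 0.2, -0.7]
opening: 0.268
finger_force: 39.4
```

```bash
python3 go.py .5143 -.095 .033 -9.1
```

```text
turn [0.0004 0.0001 0.0007] shift [-0.0095 -0.0084  0.3507] at [ 0.5161 -0.0933  0.1032]
```

Emit:
send_rows(moves="0 0 0 -0.009 -0.005 0.15 -1;0 0 0 -0.009 -0.005 0.3 -1;0 0 0 -0.009 -0.005 0.33 -1;0 0 0 -0.009 -0.005 0.335 -1;0 0 0 -0.009 -0.005 0.335 -1;0 0 0 -0.009 -0.005 0.335 -1;0 0 0 -0.009 -0.005 0.335 -1;0 0 0 -0.009 -0.005 0.335 -1;0 0 0 -0.009 -0.005 0.335 -1")

```text
time: 35.7
eef_pos: [0.5139, -0.0947, 0.0348]
tcp_rot: [0.76, 0.65, 0.0, 0.0]
contact_force: [0.3, -0.5, -0.3]
opening: 0.267
finger_force: 39.4
```

Emit:
send_rows(moves="0 0 0 0 0 0.003 -1;0 0 0 0 0 0.003 -1;0 0 0 0 0 0.003 -1")

```text
time: 36.08
eef_pos: [0.5139, -0.0947, 0.0341]
tcp_rot: [0.76, 0.65, -0.0, -0.0]
contact_force: [0.0, 0.4, -0.6]
opening: 0.272
finger_force: 39.4
```

Emit:
send_rows(moves="0 0 0 0 0 0.004 -1;0 0 0 0 0 0.004 -1;0 0 0 0 0 0.004 -1")

```text
time: 36.45
eef_pos: [0.5139, -0.0947, 0.0333]
tcp_rot: [0.76, 0.65, 0.0, -0.0]
contact_force: [0.3, -0.3, -1.0]
opening: 0.268
finger_force: 39.4
```

Emit:
send_rows(moves="0 0 0 0 0 0.003 -1;0 0 0 0 0 0.003 -1;0 0 0 0 0 0.003 -1")

```text
time: 36.83
eef_pos: [0.514, -0.0948, 0.033]
tcp_rot: [0.76, 0.65, 0.0, 0.0]
contact_force: [-0.3, -0.0, 2.4]
opening: 0.269
finger_force: 39.7
```

Contact. I release it, rise and back off.

Emit:
send_rows(moves="0 0 0 0 0 0 -0.2;0 0 0 0 0 0 0.2;0 0 0 0 0 0 1;0 0 0 0 0 0 1;0 0 0 0 0 0 1;0 0 0 0 0 -0.1 1;0 0 0 0 0 -0.35 1;0 0 0 0 0 -0.6 1;0 0 0 0 0 -0.7 1;0 0 0 0.7 0 -0.7 1;0 0 0 0.7 0 -0.7 1;0 0 0 0.7 0 -0.7 1")

```text
time: 38.33
eef_pos: [0.5354, 0.0464, 0.1728]
tcp_rot: [0.758, 0.652, 0.0, -0.0]
contact_force: [-0.0, -0.4, -0.1]
opening: 1.0
finger_force: 0.0
```

```bash
python3 - <<'E'
from plant import ctrl
from meas import *
t=ctrl.read_camera("top"); s=ctrl.read_camera("side")
a=cv2.resize(s["image"][90:220,220:350,::-1],(390,390)); b=cv2.resize(t["image"][170:270,300:440,::-1],(400,390))
cv2.imwrite("pics/z.png",cv2.hconcat([a,b]))
E
```

```text
(no output)
```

View pics/z.png

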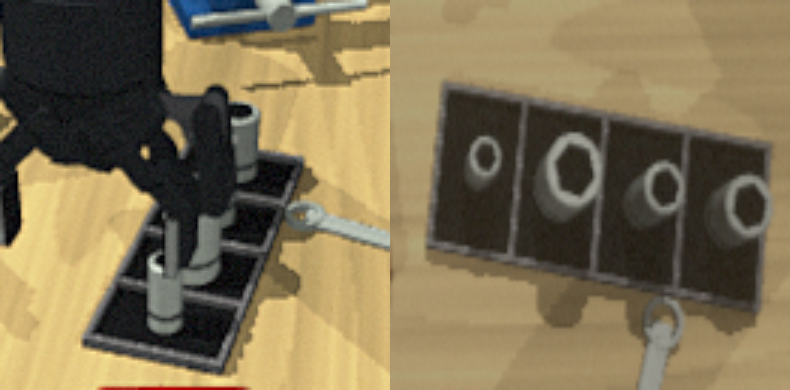

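The final view shows all four sockets upright, one per compartment: small, big, slim, squat from the left (top half, columns 485, 575, 663, 748). The gripper is clear.

```bash
python3 -c "from plant import ctrl;print(ctrl.sign_off())"
```

```text
the job is handed in; nothing more can be done
None
```

All four sockets stand upright in the tray in reverse order (from the left: small, big, slim, squat), and I handed the job in at about 38 s with the gripper clear of everything.

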